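Clamp the blank and hold the drill plate home on its jig

TASK

A bracket blank lies in the drill jig on the bench: turn the jig's clamp bar square across the blank to secure it. Then take the drill plate by its handle, lay it on the jig alongside the fence about a finger's breadth to one side of the locating pin, and slide it along the fence until its blind bore drops over the pin. Press the plate down flat onto the blank against the spring lifters and finish while still holding it pressed down, ready for drilling, leaving the other things on the bench alone.

Things in the scene. Friction and masses are not known exactly. Their poses are not given: they have to be found in the camera images.
- jig: drill jig fixed to the bench: dark steel base 124 x 240 x 16 mm (x, y, z), origin at the centre of its underside. An aluminium blank lies on it along y, top 26 mm above the bench, with low nest blocks (under 26 mm) round its -y end. Seated, the drill plate is centred on the pin, long side along the jig's y, underside at 26 mm on the blank, 1 mm off the fence
- jig_pin (a point): centre of the top of the steel locating pin (jig x 0, y +40 mm), 38 mm above the bench: 10 mm thick, through a hole in the blank, 12 mm proud of it, the top 4 mm tapering to a 4 mm flat nose. A plate laid on it off its bore rides on the nose (underside at 38 mm); with the bore over the pin it drops to the lifters (31 mm)
- jig_fence (a point): middle of the top inner edge of the steel fence bar, 48 mm above the bench: its inner face is at jig x +39 mm and runs along y, 114 mm long, centred beside the pin; the bar is 12 mm thick
- jig_lifters (a point): point midway among the four spring lifter pins, level with their tops, 31 mm above the bench. They are 8 mm thick and stand 31.5 mm to either side in x and 34 mm in y. Together they push a plate up with about 7 N when it just stands on them and 11 N when fully down: besides its weight the plate needs some 6 to 8 N of push to lie on the blank
- clamp (a joint): angle of the steel clamp bar (turnbutton) at the jig's -y end, rad: 0 = parked, pointing to the jig's -y beside the blank; grows counter-clockwise seen from above; 1.57 = its stop, square across the blank, pointing to the jig's +x. Stays where it is left (friction about 0.05 Nm)
- clamp_pivot (a point): point on the clamp bar's upright pivot axis, mid-thickness of the bar, 32 mm above the bench (jig x -40, y -65 mm). The bar is 16 mm wide, 10 mm thick (27 to 37 mm above the bench, 1 mm clear over the blank), reaches 54 mm from the axis to its round tip and 12 mm behind it; a 17 mm wide nut and stud on the pivot reach 51 mm above the bench
- clamp_tip (a point): point on top of the clamp bar, on its centre line, 40 mm from the pivot axis, 37 mm above the bench: shows which way the bar points
- drill_plate: loose drill plate, about 0.42 kg, flat on the bench at first: aluminium slab 76 x 92 x 18 mm (x, y, z), origin at the centre of its underside. There lies its blind bore, 11.6 mm wide, 14 mm deep, unseen from above. Four steel drill bushes stand 4 mm proud on top at x +-17, y +-34 mm. Fits the jig either way round
- plate_handle (a point): centre of the grip bar of the plate's handle, over the plate's centre, 44.5 mm above its underside: dark bar along the plate's y, 14 mm wide (x), 66 mm long, 15 mm high (37 to 52 mm above the underside), on two feet at y +-27 mm
- blank: loose aluminium bracket blank 50 x 190 x 10 mm lying in the jig over the pin, origin at the centre of its underside; already in place
- caliper: bystander: steel and black digital caliper 225 mm long, lying flat, origin near its middle on the bench
- brush: bystander: bench brush lying flat, origin at its middle on the bench
- oil_bottle: bystander: white oil bottle 44 mm wide, 110 mm tall, standing, origin at the centre of its foot
Not all that is in view belongs to the job. Several things have the shape of the drill_plate; the one meant has the colours described above.

How it is judged:
On the way, in this order (a step that is already met when the one before it is completed fails the run):
1. the clamp bar is turned square across the blank (value of joint clamp above 1.35 rad), for 0.2 s.
2. the drill plate is laid on the jig, riding on the pin's nose with its bore beside the pin (value of joint clamp above 1.35 rad and contact force between drill_plate and jig above 0.3 N and horizontal distance between drill_plate and jig_pin between 0.004 and 0.04 m and z of drill_plate in the frame of jig between 0.0345 and 0.043 m), for 0.1 s.
3. the plate has dropped over the locating pin (value of joint clamp above 1.35 rad and horizontal distance between drill_plate and jig_pin below 0.0025 m and z of drill_plate in the frame of jig below 0.0335 m), for 0.1 s.
At the end, for the whole second after the job is handed in: clamp bar across the blank (over 1.35 rad); bore within 2.5 mm of the pin, plate square to the fence within 0.06 rad, level within 0.04 rad, pressed to within 1.5 mm of the blank, at rest, fingers still on it; blank still in its nest (moved under 6 mm) (value of joint clamp above 1.35 rad and horizontal distance between drill_plate and jig_pin below 0.0025 m and z of drill_plate in the frame of jig below 0.0275 m and angle between drill_plate's own z axis and vertical below 0.04 rad and angle between the y axis of drill_plate and the y axis of jig, either way round below 0.06 rad and contact force between the fingers and drill_plate above 1.5 N and linear speed of drill_plate below 0.02 m/s and distance of blank from where it was at the start of the episode below 0.006 m); the arm keeps its last pose, push and grip.
It fails at once if the caliper is pushed or knocked away (over 20 mm) (distance of caliper from where it was at the start of the episode above 0.02 m).
It fails at once if the brush is pushed or knocked away (over 20 mm) (distance of brush from where it was at the start of the episode above 0.02 m).
It fails at once if the oil bottle is pushed or knocked away (over 20 mm) (distance of oil_bottle from where it was at the start of the episode above 0.02 m).
It also fails if it takes over 58 s, if anything falls off the work surface, if the arm or the gripper's body presses on something with over 40 N, if the wrist force passes 120 N, or if a joint passes its speed limit or range.

ROBOT

A 6-joint arm with a two-finger parallel gripper is mounted at the origin on the work surface. World frame = base frame: x ahead of the robot, y to its left, z up, the work surface at z = 0. Lengths are in m, angles in rad, forces in N, time in s.
With the tool pointing down it reaches from about 0.35 to 0.925 m from the base axis. Payload 6.4 kg.
Tool frame: the origin (TCP) lies at the centre of the arm's flange, where the gripper is bolted on; the fingertips stand 173 mm ahead of it and the grasp point (between the pads) lies 155 mm ahead of it; x points along the fingers, y is the direction in which the jaws open and shut, and the axes are right-handed (so a half turn about x gives the same grasp; the last joint's range is limited). The gripper opens to 85 mm and grips with 20 to 120 N. Pads are 22 mm wide; open, the fingers measure 114 mm over their backs; the gripper's body (76 mm by 85 mm) begins 54 mm behind the grasp point. The pads swing forward as they close: fully open they stand 13 mm farther back than shut.
Start: joints at [-1.385, 0.245, 1.558, -0, 1.339, -0.174], TCP at [0.229, -0.608, 0.405] pointing down, gripper open.
Joint ranges: [-3.13, 3.13], [-1.02, 2.26], [0.13, 2.54], [-0.95, 4.09], [0.21, 2.88], [-2.74, 2.74]. Speed limits (rad/s): [2.57, 2.57, 3.14, 3.14, 3.14, 3.14].

INTERFACE

Orientations are given as a unit quaternion [x, y, z, w].
In Python, from rig import bot, eyes gives the robot as it stands.
- The arm moves only by the shell command python3 -m crank 'ROWS' [FORCE]. ROWS is JSON, a list of rows, each an object with "slide": the shift along the tool's x, y, z in m, a list of three; "rot": the turn, a rotation vector about the tool's x, y, z in rad, a list of three; "jaw": the closure, from 0 (fully open) to 1 (shut). A call has 1 to 20 rows; each row is the pose to reach, as a shift and turn from the pose measured when the call began, along the tool's axes at that moment; what a row does not reach only later rows make up. A row lasts 1/10 s, in which the tool goes at most 50 mm and 8.59 degrees, less where a joint would pass 70% of its speed; a pose out of reach is approached as far as the arm can. A call with a gripper value outside its range is refused whole. The fingers move at their own pace and stop on an object; FORCE is the grip in N (left out, the last holds). Time passes only in rows, so rows that repeat a pose let the fingers close. It gives the time, the measured TCP pose, the force and the opening at its end, in the units of the state.
- bot.observe(): the state, without advancing time (a new reading comes with each control period).
- eyes.snapshot(name): name is "scene" or "top" or "wrist"; returns the picture (480x640x3 uint8, red, green, blue); there is no depth.
- eyes.camera_params(name): a dict with "fx", "fy", "cx", "cy" (pixels), "xyz" and "rotation" of the camera in the world. Camera axes: x right, y down, z forward; pixel columns grow to the right and rows downward; lengths in m; the calibration is good to about 2 mm. A picture is of the moment at which its call begins: read the wrist's pose just before it. camera_params takes no time and is no camera call; for the wrist camera it gives the pose at the moment of the call.
- bot.close_job(): hands the job in, once; it reports no verdict.
The state is a dict: "time": time; "qpos": joint angles; "joint_velocities": joint speeds; "tau": joint torques, N m; "tool_pos": TCP position; "eef_rot": TCP orientation; "force": force on the tool from outside, world axes, zero at the start; "torque": the same for the moment, N m; "grip_width": finger opening in m.
Only numpy, scipy, OpenCV 4.12 (cv2) and the standard library are available. Lean on these libraries where they do the work, as an engineer would, in place of code of your own. Each camera call takes 0.05 s, during which the arm holds its last target. There are 200 camera calls.

## Working session

There is one attempt and no reset: what is moved stays moved. The work goes in short steps, Python scripts to look and compute and a shell command to move; the robot and the scene stay as the last step left them, time stands still between calls to the robot, and variables do not carry over. Pictures are saved under pics/ and viewed, about 8 in all and at most 12, crops included, and the job is handed in when it is done.

```bash
ls; mkdir -p pics
python3 - <<'E'
from rig import bot, eyes
import cv2
for n in ["top","scene"]:
    im=eyes.snapshot(n); cv2.imwrite(f"pics/{n}0.png",im[:,:,::-1]); p=eyes.camera_params(n); print(n,p)
s=bot.observe(); print(s)
E
```

```text
pics
top {'fx': 552.8430745240048, 'fy': 552.8430745240048, 'cx': 331.478393293466, 'cy': 239.09199551404635, 'xyz': array([ 0.38016924, -0.05332736,  1.15194765]), 'rotation': array([-0.69448602,  0.71412365, -0.06505739,  0.0590264 ])}
scene {'fx': 535.4779610694576, 'fy': 535.4779610694576, 'cx': 309.9990661029407, 'cy': 245.80675035737258, 'xyz': array([0.87107313, 0.33345314, 0.86175241]), 'rotation': array([ 0.28906154,  0.91827941, -0.25554646, -0.08889525])}
{'time': 0.1, 'qpos': array([-1.38510726e+00,  2.45774089e-01,  1.55887979e+00,  7.64676475e-06,
        1.33872943e+00, -1.74095483e-01]), 'joint_velocities': array([-2.01544667e-03, -1.11668094e-03, -1.47253160e-03, -5.42131276e-04,
       -9.64085430e-05,  8.75503750e-04]), 'tau': array([ 1.10212477e-03, -4.30671215e+01, -3.27128899e+01, -6.40540293e-05,
        2.79814252e-03, -1.84295970e-05]), 'tool_pos': array([ 0.228819  , -0.60818181,  0.40367778]), 'eef_rot': array([-0.69569497, -0.12715051,  0.69569705, -0.12588432]), 'force': array([ 0.05476804,  0.11274366, -1.02798044]), 'torque': array([ 0.00831555,  0.03578021, -0.02390564]), 'grip_width': 0.08541795170963722}
```

View pics/top0.png

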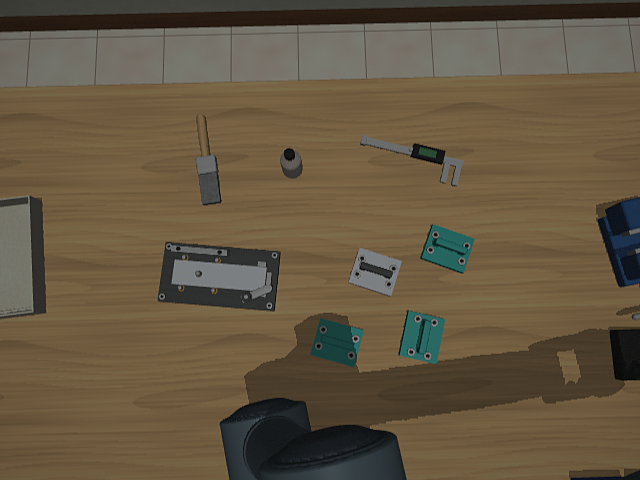

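View pics/scene0.png

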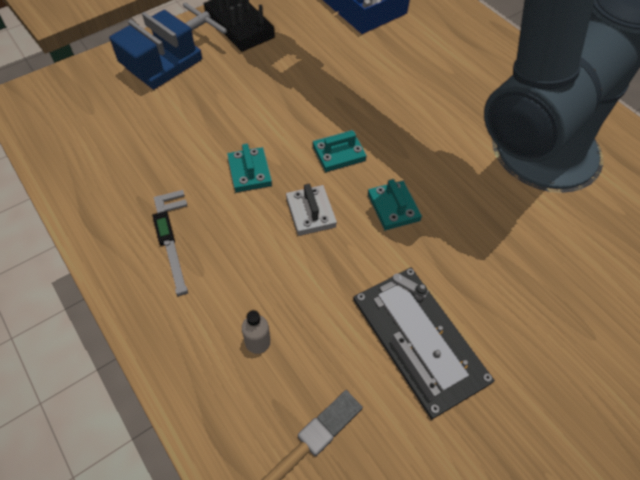

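The top view shows the jig at px (158–281, 242–311), with the pin at about (198,273), the fence on the upper side and the clamp pivot near (246,297). The real plate, grey with a dark handle, is at (376,271). The caliper, brush and bottle are farther out. I'll crop closer and compute positions.

```bash
cat > h.py <<'E'
import numpy as np, cv2
from scipy.spatial.transform import Rotation as R
def ray(p,uv,z):
    d=R.from_quat(p['rotation']).apply([(uv[0]-p['cx'])/p['fx'],(uv[1]-p['cy'])/p['fy'],1])
    return p['xyz']+d*(z-p['xyz'][2])/d[2]
def proj(p,X):
    c=R.from_quat(p['rotation']).inv().apply(np.asarray(X)-p['xyz'])
    return c[...,:2]/c[...,2:]*[p['fx'],p['fy']]+[p['cx'],p['cy']]
def tool(s,X):  # world point(s) in tool frame
    return R.from_quat(s['eef_rot']).inv().apply(np.asarray(X)-s['tool_pos'])
E
python3 - <<'E'
import cv2,numpy as np
from rig import bot,eyes
from h import *
im=cv2.imread('pics/top0.png'); cv2.imwrite('pics/crop.png',cv2.resize(im[225:325,150:410],None,fx=3,fy=3,interpolation=cv2.INTER_CUBIC))
p=eyes.camera_params('top')
for n,uv,z in [('pin',(198,273),.038),('pivot',(246,297),.051),('handle',(376,270),.052),('c1',(167,242),.016),('c2',(281,251),.016),('c3',(275,311),.016),('c4',(158,302),.016),('bottle',(289,153),.11),('brushtip',(210,203),.02)]: print(n,ray(p,uv,z).round(4))
s=bot.observe(); print(R.from_quat(s['eef_rot']).as_matrix().round(3))
w=eyes.camera_params('wrist'); print(w, tool(s,w['xyz']))
E
```

```text
pin [0.5156 0.206  0.038 ]
pivot [0.4635 0.1073 0.051 ]
handle [ 0.5101 -0.1529  0.052 ]
c1 [0.5849 0.2764 0.016 ]
c2 [0.5594 0.0396 0.016 ]
c3 [0.436  0.0534 0.016 ]
c4 [0.461  0.2918 0.016 ]
bottle [0.7393 0.0138 0.11  ]
brushtip [0.6649 0.1871 0.02  ]
[[-0.     0.352 -0.936]
 [ 0.002 -0.936 -0.352]
 [-1.    -0.002 -0.   ]]
{'fx': 331.93329835739496, 'fy': 331.93329835739496, 'cx': 325.07094982108214, 'cy': 234.4275707093588, 'xyz': array([ 0.30778642, -0.57894382,  0.37242866]), 'rotation': array([ 0.81122453, -0.56138478, -0.09369423,  0.13410172])} [ 0.03127504  0.00049125 -0.08419531]
```

View pics/crop.png

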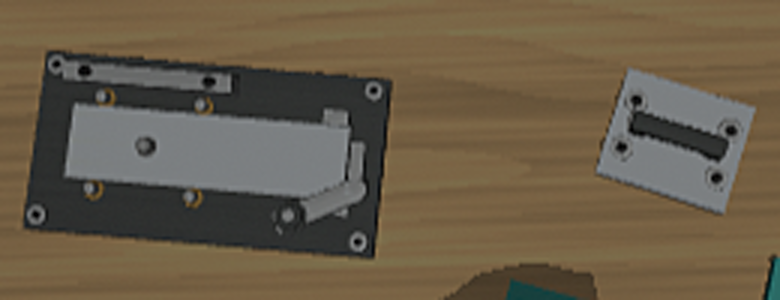

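The crop gives the pin at px (198.7,273.7) and the clamp bar at roughly 0.5 rad from parked. The plate handle runs from (361,265) to (392,275). I'll move to above the jig's clamp end and look from there.

```bash
R='{"slide":[0.07,-0.56,-0.435],"rot":[0,0,0],"jaw":1}'; python3 -m crank '[{"slide":[0.02,-0.56,-0.435],"rot":[0,0,0],"jaw":1},{"slide":[0.07,-0.56,-0.435],"rot":[0,0,0],"jaw":1},{"slide":[0.07,-0.56,-0.435],"rot":[0,0,0],"jaw":1},{"slide":[0.07,-0.56,-0.435],"rot":[0,0,0],"jaw":1},{"slide":[0.07,-0.56,-0.435],"rot":[0,0,0],"jaw":1},{"slide":[0.07,-0.56,-0.435],"rot":[0,0,0],"jaw":1},{"slide":[0.07,-0.56,-0.435],"rot":[0,0,0],"jaw":1},{"slide":[0.07,-0.56,-0.435],"rot":[0,0,0],"jaw":1},{"slide":[0.07,-0.56,-0.435],"rot":[0,0,0],"jaw":1},{"slide":[0.07,-0.56,-0.435],"rot":[0,0,0],"jaw":1},{"slide":[0.07,-0.56,-0.435],"rot":[0,0,0],"jaw":1},{"slide":[0.07,-0.56,-0.435],"rot":[0,0,0],"jaw":1},{"slide":[0.07,-0.56,-0.435],"rot":[0,0,0],"jaw":1},{"slide":[0.07,-0.56,-0.435],"rot":[0,0,0],"jaw":1},{"slide":[0.07,-0.56,-0.435],"rot":[0,0,0],"jaw":1},{"slide":[0.07,-0.56,-0.435],"rot":[0,0,0],"jaw":1},{"slide":[0.07,-0.56,-0.435],"rot":[0,0,0],"jaw":1},{"slide":[0.07,-0.56,-0.435],"rot":[0,0,0],"jaw":1},{"slide":[0.07,-0.56,-0.435],"rot":[0,0,0],"jaw":1}]'
python3 - <<'E'
from rig import bot, eyes
import cv2,json
from h import *
s=bot.observe(); p=eyes.camera_params('wrist'); im=eyes.snapshot('wrist')
cv2.imwrite('pics/w1.png',im[:,:,::-1]); print(s['time'],s['tool_pos'],s['eef_rot'])
np.save('w1.npy',p,allow_pickle=True)
yaw=-0.107; J=np.array([.5156,.206,0])-R.from_euler('z',yaw).apply([0,.04,0])
print('J',J)
pts=[[0,.04,.038],[-.04,-.065,.051],[.062,.12,.016],[-.062,.12,.016],[.062,-.12,.016],[-.062,-.12,.016]]
print(proj(p,R.from_euler('z',yaw).apply(pts)+J).round(0))
E
```

```text
time: 2.0
tool_pos: [0.4387, 0.068, 0.335]
eef_rot: [0.696, 0.126, -0.696, 0.125]
force: [-0.8, 0.4, 0.5]
grip_width: 0.0
2.0 [0.43872464 0.06801248 0.33495753] [ 0.69596163  0.12622124 -0.69573147  0.12515322]
J [0.51132816 0.16622876 0.        ]
[[183.  69.]
 [290. 186.]
 [115. -72.]
 [ 74. 100.]
 [410.  95.]
 [339. 227.]]
```

View pics/w1.png

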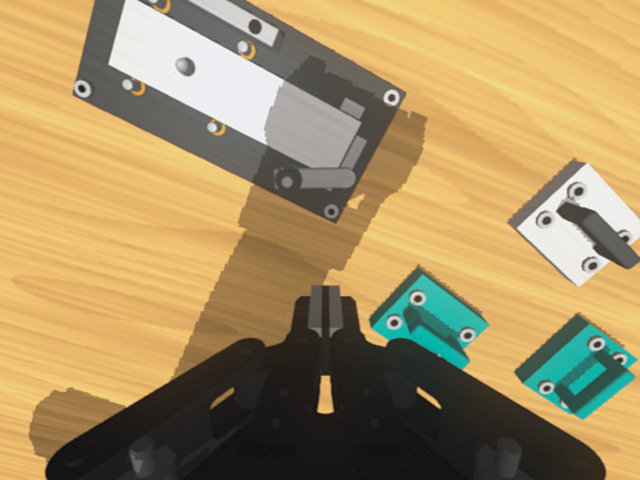

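The wrist view shows the pin at (184,66), the nut at (288,180), base corners at (407,93), (338,221) and (73,95), and the bar's round tip at (356,178). I'll fit the jig pose to these and work out the clamp arc.

Run:
```python
from rig import bot, eyes
from h import *
from scipy.optimize import least_squares
p=np.load('w1.npy',allow_pickle=True).item(); t=eyes.camera_params('top')
L=np.array([[0,.04,.038],[-.04,-.065,.051],[.062,-.12,.016],[-.062,-.12,.016],[-.062,.12,.016]])
U=np.array([[184,66],[288,180],[407,93],[338,221],[73,95]])
def P(v,L): return R.from_euler('z',v[2]).apply(L)+[v[0],v[1],0]
f=lambda v:(proj(p,P(v,L))-U).ravel()
r=least_squares(f,[.511,.166,-.107]); print(r.x,f(r.x).reshape(-1,2).round(1))
v=r.x; print('pin',P(v,[0,.04,.038]),'in top',proj(t,P(v,L)).round(1))
piv=P(v,[-.04,-.065,.032]); tip=ray(p,(356,178),.034)
d=R.from_euler('z',-v[2]).apply(tip-piv); print('theta',np.arctan2(d[0],-d[1]),np.hypot(d[0],d[1]))
np.save('jig.npy',v)
s=bot.observe()
for th in [d and 0 for d in []]: pass
for th,off in [(.4,.035),(.5,.02),(.6,.019),(.8,.019),(1,.019),(1.2,.019),(1.4,.019),(1.5,.019),(1.55,.019),(1.57,.018)]:
    a=np.array([np.sin(th),-np.cos(th),0]); q=np.array([np.cos(th),np.sin(th),0])
    X=P(v,np.array([-.04,-.065,0])+.037*a-off*q); X[2]=.204
    w=R.from_euler('z',v[2]).apply(q); zt=-R.from_quat(s['eef_rot']).as_matrix()[:,2]
    print(th,off,X.round(3),'tool',tool(s,X).round(3),'rotx',-(np.arctan2(w[1],w[0])-np.arctan2(zt[1],zt[0])).round(2))
```

```text
[ 0.51382774  0.16810592 -0.10878929] [[-2.5 -2.1]
 [ 0.9  1.9]
 [ 2.5 -1.6]
 [-0.   3.1]
 [-0.7  0.4]]
pin [0.51817073 0.20786945 0.038     ] in top [[197.1 271.7]
 [245.7 295.2]
 [279.8 249.6]
 [273.9 309.5]
 [156.9 299.9]]
theta 0.47114264968154945 0.052673592750195716
0.4 0.035 [0.444 0.062 0.204] tool [ 0.131  0.007 -0.003] rotx 0.07
0.5 0.02 [0.463 0.066 0.204] tool [ 0.131  0.011 -0.022] rotx -0.03
0.6 0.019 [0.468 0.066 0.204] tool [ 0.131  0.012 -0.026] rotx -0.13
0.8 0.019 [0.476 0.067 0.204] tool [ 0.131  0.014 -0.034] rotx -0.33
1 0.019 [0.484 0.07  0.204] tool [ 0.131  0.014 -0.043] rotx -0.53
1.2 0.019 [0.491 0.074 0.204] tool [ 0.131  0.013 -0.051] rotx -0.73
1.4 0.019 [0.497 0.079 0.204] tool [ 0.131  0.01  -0.059] rotx -0.93
1.5 0.019 [0.5   0.083 0.204] tool [ 0.131  0.008 -0.062] rotx -1.03
1.55 0.019 [0.501 0.084 0.204] tool [ 0.131  0.007 -0.064] rotx -1.08
1.57 0.018 [0.502 0.086 0.204] tool [ 0.131  0.006 -0.065] rotx -1.1
```

```bash
python3 -m crank '[{"slide":[0.05,0.007,0],"rot":[0,0,0],"jaw":1},{"slide":[0.1,0.007,0],"rot":[0,0,0],"jaw":1},{"slide":[0.131,0.007,0],"rot":[0,0,0],"jaw":1},{"slide":[0.131,0.007,0],"rot":[0,0,0],"jaw":1},{"slide":[0.131,0.011,-0.02],"rot":[-0.03,0,0],"jaw":1},{"slide":[0.131,0.012,-0.026],"rot":[-0.13,0,0],"jaw":1},{"slide":[0.131,0.013,-0.030],"rot":[-0.23,0,0],"jaw":1},{"slide":[0.131,0.014,-0.034],"rot":[-0.33,0,0],"jaw":1},{"slide":[0.131,0.014,-0.039],"rot":[-0.43,0,0],"jaw":1},{"slide":[0.131,0.014,-0.043],"rot":[-0.53,0,0],"jaw":1},{"slide":[0.131,0.014,-0.047],"rot":[-0.63,0,0],"jaw":1},{"slide":[0.131,0.013,-0.051],"rot":[-0.73,0,0],"jaw":1},{"slide":[0.131,0.012,-0.055],"rot":[-0.83,0,0],"jaw":1},{"slide":[0.131,0.01,-0.059],"rot":[-0.93,0,0],"jaw":1},{"slide":[0.131,0.008,-0.062],"rot":[-1.03,0,0],"jaw":1},{"slide":[0.131,0.007,-0.064],"rot":[-1.08,0,0],"jaw":1},{"slide":[0.131,0.007,-0.064],"rot":[-1.08,0,0],"jaw":1}]'
python3 - <<'E'
from rig import bot, eyes
import cv2
from h import *
s=bot.observe(); p=eyes.camera_params('wrist'); im=eyes.snapshot('wrist')
cv2.imwrite('pics/w2.png',im[:,:,::-1]); print(s['time'],s['tool_pos'],s['force'],s['torque'])
np.save('w2.npy',p,allow_pickle=True)
E
```

```text
time: 3.75
tool_pos: [0.5022, 0.0838, 0.2063]
eef_rot: [0.534, 0.465, -0.531, 0.466]
force: [0.2, -1.7, 0.8]
grip_width: 0.0001
3.75 [0.50222128 0.08378423 0.20633528] [ 0.17169316 -1.70963617  0.79387226] [-0.06700069 -0.02440333 -0.01130069]
```

View pics/w2.png

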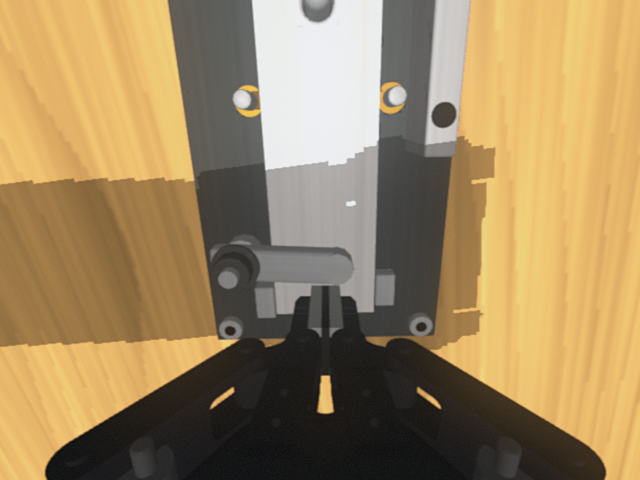

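The clamp bar is now square across the blank, with the bar running (250,262)→(350,265) parallel to the jig's end and the contact force at −1.7 N. I'll rise straight up, take an accurate look at the jig and work out the plate grasp.

```bash
python3 -m crank '[{"slide":[0,0,0.008],"rot":[0,0,0],"jaw":1},{"slide":[-0.04,0,0.015],"rot":[0,0,0],"jaw":1},{"slide":[-0.08,0,0.02],"rot":[0,0,0],"jaw":0},{"slide":[-0.12,0,0.02],"rot":[0,0,0],"jaw":0},{"slide":[-0.14,0,0.02],"rot":[0,0,0],"jaw":0},{"slide":[-0.14,0,0.02],"rot":[0,0,0],"jaw":0},{"slide":[-0.14,0,0.02],"rot":[0,0,0],"jaw":0}]'
python3 - <<'E'
from rig import bot, eyes
import cv2
from h import *
s=bot.observe(); p=eyes.camera_params('wrist'); im=eyes.snapshot('wrist')
cv2.imwrite('pics/w3.png',im[:,:,::-1]); print(s['time'],s['tool_pos'],s['joint_velocities'].round(3))
np.save('w3.npy',p,allow_pickle=True)
t=eyes.camera_params('top')
a=ray(t,(361,265.3),.052);b=ray(t,(391.5,274.7),.052);c=(a+b)/2;d=b-a
print('handle',c,np.hypot(*d[:2]),'dir',np.arctan2(d[1],d[0]))
v=np.load('jig.npy'); print(proj(p,R.from_euler('z',v[2]).apply([[0,.04,.038],[.039,-.017,.048],[.039,.097,.048],[.062,-.12,.016],[-.062,.12,.016]])+[v[0],v[1],0]))
E
```

```text
time: 4.5
tool_pos: [0.4987, 0.0634, 0.3462]
eef_rot: [0.534, 0.464, -0.531, 0.466]
force: [-0.9, 0.0, -1.3]
grip_width: 0.0724
4.5 [0.49870835 0.06339466 0.34619295] [ 0.003  0.03   0.028 -0.001 -0.    -0.   ]
handle [ 0.51005041 -0.15331254  0.052     ] 0.06368485270639676 dir -1.9002003195940895
[[321.54706016  31.2849729 ]
 [375.31415911 112.55042264]
 [379.17546926 -75.45353938]
 [392.25800328 228.56612162]
 [231.79817712 -85.97037385]]
```

View pics/w3.png

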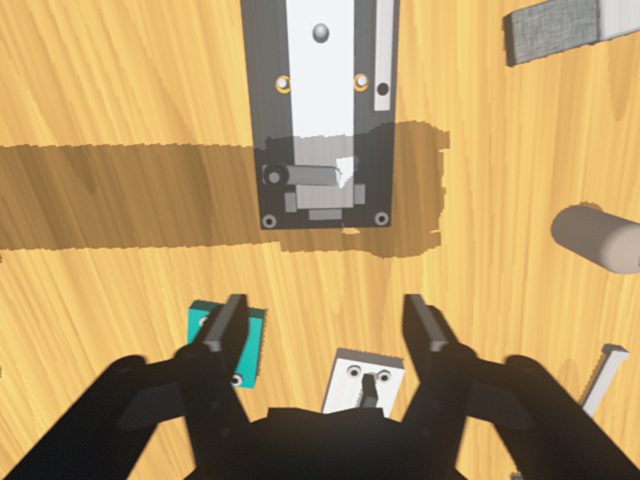

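The pin is at (320,32), the lifters at (283,84) and (361,82), the fence's inner end corner at (374,110), and the base corners at (391,227) and (261,229). I'll refit with both views and compute the approach to the plate.

Run:
```python
from rig import bot, eyes
from h import *
from scipy.optimize import least_squares
p1=np.load('w1.npy',allow_pickle=True).item();p2=np.load('w2.npy',allow_pickle=True).item();p3=np.load('w3.npy',allow_pickle=True).item(); t=eyes.camera_params('top')
pin=[0,.04,.038];l1=[-.0315,.006,.031];l2=[.0315,.006,.031];cr=[.062,-.12,.016];cl=[-.062,-.12,.016];fe=[.039,-.017,.048]
sets=[('w1',p1,[pin,cr,cl,[-.062,.12,.016]],[(184,66),(407,93),(338,221),(73,95)]),
('w3',p3,[pin,l1,l2,cr,cl,fe],[(320,30),(283,84),(361,82),(391,227),(261,229),(374,110)]),
('w2',p2,[l1,l2],[(242,99),(397,95)]),
('top',t,[pin,[.062,.12,.016],cr,cl,[-.062,.12,.016]],[(198.7,273.5),(166.5,242),(281,251),(275,311),(158,302)])]
P=lambda v,L:R.from_euler('z',v[2]).apply(L)+[v[0],v[1],0]
def f(v,S): return np.concatenate([(proj(p,P(v,np.array(L)))-np.array(U)).ravel() for _,p,L,U in S])
for S in [[x] for x in sets if x[0]!='w2']+[sets[:3],sets]:
    r=least_squares(f,[.513,.168,-.109],args=(S,)); print([x[0] for x in S],r.x.round(4),'pin',P(r.x,[0,.04,0])[:2].round(4),f(r.x,S).round(1))
s=bot.observe(); M=R.from_quat(s['eef_rot']).as_matrix(); print(M.round(3))
print('tool y yaw',np.arctan2(M[1,1],M[0,1]))
print(tool(s,[.510,-.153,.30]))
```

```text
['w1'] [ 0.5136  0.1678 -0.1094] pin [0.5179 0.2076] [-2.2 -1.6  2.7 -1.   0.1  3.5 -0.4  0.7]
['w3'] [ 0.5131  0.1693 -0.1088] pin [0.5174 0.209 ] [ 0.3 -0.3 -1.5 -1.   1.1 -1.4  0.4  0.5 -0.6  2.   0.2  1.1]
['top'] [ 0.5103  0.1654 -0.1072] pin [0.5146 0.2052] [-0.3 -0.  -0.3  0.1  0.1  0.1  0.3  0.1  0.2 -0.3]
['w1', 'w3', 'w2'] [ 0.5133  0.1692 -0.1079] pin [0.5176 0.209 ] [-4.2 -1.8  1.  -1.6 -1.3  3.2 -2.1  0.7  0.5 -0.3 -1.2 -0.9  1.3 -1.3
  0.7  0.5 -0.2  2.1  0.5  1.1 -0.6  1.7  0.7  1.4]
['w1', 'w3', 'w2', 'top'] [ 0.5132  0.1691 -0.1077] pin [0.5175 0.2088] [-4.  -1.6  1.1 -1.4 -1.1  3.3 -1.9  1.   0.4 -0.  -1.4 -0.7  1.2 -1.1
  0.6  0.6 -0.3  2.3  0.3  1.3 -0.8  2.1  0.5  1.8 -2.1 -1.4 -2.  -1.3
 -1.7 -1.1 -1.5 -1.2 -1.5 -1.6]
[[ 0.002  0.991 -0.135]
 [ 0.001 -0.135 -0.991]
 [-1.     0.002 -0.002]]
tool y yaw -0.13547750661446767
[0.04474417 0.040646   0.2130204 ]
```

```bash
python3 -m crank '[{"slide":[0.0,0.042,0.211],"rot":[0.05,0,0],"jaw":0},{"slide":[0.0,0.042,0.211],"rot":[0.1,0,0],"jaw":0},{"slide":[0.0,0.042,0.211],"rot":[0.19,0,0],"jaw":0},{"slide":[0.02,0.042,0.211],"rot":[0.19,0,0],"jaw":0},{"slide":[0.045,0.042,0.211],"rot":[0.19,0,0],"jaw":0},{"slide":[0.045,0.042,0.211],"rot":[0.19,0,0],"jaw":0},{"slide":[0.045,0.042,0.211],"rot":[0.19,0,0],"jaw":0},{"slide":[0.045,0.042,0.211],"rot":[0.19,0,0],"jaw":0}]'
python3 - <<'E'
from rig import bot, eyes
import cv2
from h import *
s=bot.observe(); p=eyes.camera_params('wrist'); im=eyes.snapshot('wrist')
cv2.imwrite('pics/w4.png',im[:,:,::-1]); print(s['time'],s['tool_pos'])
np.save('w4.npy',p,allow_pickle=True)
print(proj(p,R.from_euler('z',-.329).apply([[0,.033,.052],[0,-.033,.052],[.038,.046,.018],[-.038,.046,.018]])+[.512,-.151,0]))
E
```

```text
time: 5.35
tool_pos: [0.5118, -0.1504, 0.3]
eef_rot: [0.575, 0.413, -0.573, 0.413]
force: [-0.5, 0.2, -0.2]
grip_width: 0.0858
5.35 [ 0.51175922 -0.15035158  0.30001647]
[[323.86914536 202.52010753]
 [323.55569584 290.6769465 ]
 [374.48619541 175.45762131]
 [273.51205351 175.00866499]]
```

View pics/w4.png

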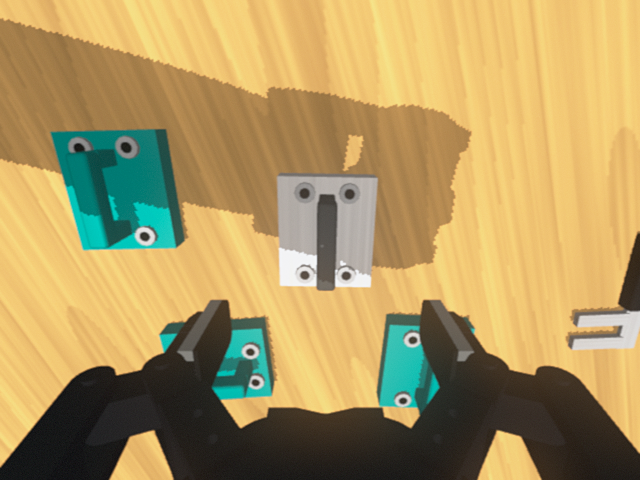

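The plate lies where expected: far corners at (277,175) and (378,176), and the handle from (327,195) to (325,290). It is about 2.5 mm right of centre. I'll descend, grip and lift.

```bash
python3 -m crank '[{"slide":[0.03,0.0025,0],"rot":[0,0,0],"jaw":0.3},{"slide":[0.06,0.0025,0],"rot":[0,0,0],"jaw":0.3},{"slide":[0.09,0.0025,0],"rot":[0,0,0],"jaw":0.3},{"slide":[0.099,0.0025,0],"rot":[0,0,0],"jaw":0.3},{"slide":[0.099,0.0025,0],"rot":[0,0,0],"jaw":0.6},{"slide":[0.099,0.0025,0],"rot":[0,0,0],"jaw":1},{"slide":[0.099,0.0025,0],"rot":[0,0,0],"jaw":1},{"slide":[0.099,0.0025,0],"rot":[0,0,0],"jaw":1},{"slide":[0.099,0.0025,0],"rot":[0,0,0],"jaw":1},{"slide":[0.099,0.0025,0],"rot":[0,0,0],"jaw":1},{"slide":[0.099,0.0025,0],"rot":[0,0,0],"jaw":1}]' 80
python3 -m crank '[{"slide":[-0.02,0,0],"rot":[0,0,0],"jaw":1},{"slide":[-0.06,0,0],"rot":[0,0,0],"jaw":1},{"slide":[-0.1,0,0],"rot":[0,0,0],"jaw":1},{"slide":[-0.1,0,0],"rot":[0,0,0],"jaw":1},{"slide":[-0.1,0,0],"rot":[0,0,0],"jaw":1}]'
python3 - <<'E'
from rig import bot, eyes
import cv2
from h import *
s=bot.observe(); p=eyes.camera_params('wrist'); im=eyes.snapshot('wrist')
cv2.imwrite('pics/w5.png',im[:,:,::-1]); print(s)
np.save('w5.npy',p,allow_pickle=True)
M=R.from_quat(s['eef_rot']); print('yaw y',np.arctan2(*M.as_matrix()[[1,0],1]))
# expected plate corner pixels if centred: bar centre at 155mm
c=s['tool_pos']+M.apply([.1565,0,0]); 
yw=np.arctan2(*M.as_matrix()[[1,0],1])
print(proj(p,R.from_euler('z',yw).apply([[0,.033,.0075],[0,-.033,.0075],[.038,.046,-.0265],[-.038,.046,-.0265]])+c))
E
```

```text
time: 6.5
tool_pos: [0.5153, -0.1512, 0.2036]
eef_rot: [0.576, 0.412, -0.573, 0.414]
force: [-1.8, 1.7, 6.5]
grip_width: 0.0123
time: 7.0
tool_pos: [0.5147, -0.1512, 0.3042]
eef_rot: [0.576, 0.411, -0.572, 0.414]
force: [0.2, 0.3, -4.6]
grip_width: 0.0119
{'time': 7.0, 'qpos': array([-0.49757039,  0.09573067,  1.92366133,  0.00278379,  1.11595518,
       -0.1748118 ]), 'joint_velocities': array([-0.00127195,  0.04136462,  0.04638338, -0.00073916,  0.0061728 ,
        0.0004544 ]), 'tau': array([-1.70107040e-02, -3.79479003e+01, -3.35641658e+01,  1.23529619e-03,
       -1.30806556e-01, -5.72285680e-04]), 'tool_pos': array([ 0.51468967, -0.15118743,  0.30424083]), 'eef_rot': array([ 0.57584736,  0.41120785, -0.57233432,  0.41441688]), 'force': array([ 0.24962912,  0.3336833 , -4.63968228]), 'torque': array([ 0.08075295,  0.06484606, -0.01509306]), 'grip_width': 0.011939886438354792}
yaw y -0.32397831009297917
[[322.44713268 259.61486859]
 [322.80696557 395.23906826]
 [403.30448471 205.40719353]
 [241.32445949 205.64986061]]
```

View pics/w5.png

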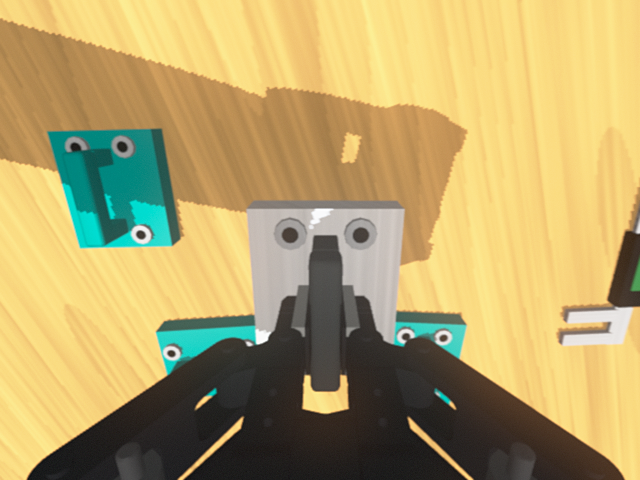

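The plate is held square in the fingers, with its top-face corners at (248,209) and (404,208), and the weight shows in the force reading. I'll carry it over the jig, about 4 mm off the fence and 14 mm to the −y side of the pin, turned to the jig's yaw.

```bash
python3 -m crank '[{"slide":[0,-0.01,-0.03],"rot":[-0.05,0,0],"jaw":1},{"slide":[0,-0.025,-0.07],"rot":[-0.1,0,0],"jaw":1},{"slide":[0,-0.04,-0.11],"rot":[-0.15,0,0],"jaw":1},{"slide":[0,-0.055,-0.15],"rot":[-0.2,0,0],"jaw":1},{"slide":[0,-0.07,-0.19],"rot":[-0.216,0,0],"jaw":1},{"slide":[0,-0.08,-0.23],"rot":[-0.216,0,0],"jaw":1},{"slide":[0,-0.095,-0.27],"rot":[-0.216,0,0],"jaw":1},{"slide":[0,-0.108,-0.305],"rot":[-0.216,0,0],"jaw":1},{"slide":[0,-0.114,-0.325],"rot":[-0.216,0,0],"jaw":1},{"slide":[0.02,-0.114,-0.325],"rot":[-0.216,0,0],"jaw":1},{"slide":[0.04,-0.114,-0.325],"rot":[-0.216,0,0],"jaw":1},{"slide":[0.04,-0.114,-0.325],"rot":[-0.216,0,0],"jaw":1},{"slide":[0.04,-0.114,-0.325],"rot":[-0.216,0,0],"jaw":1}]'
python3 - <<'E'
from rig import bot, eyes
import cv2
from h import *
s=bot.observe(); p=eyes.camera_params('wrist'); im=eyes.snapshot('wrist')
cv2.imwrite('pics/w6.png',im[:,:,::-1]); print(s['tool_pos'],s['force'],s['torque'])
np.save('w6.npy',p,allow_pickle=True)
M=R.from_quat(s['eef_rot']).as_matrix();print(M.round(3), np.arctan2(M[1,1],M[0,1]))
E
```

```text
time: 8.35
tool_pos: [0.5089, 0.1933, 0.2609]
eef_rot: [-0.526, -0.473, 0.526, -0.472]
force: [-0.7, 0.4, -3.7]
grip_width: 0.0125
[0.50885541 0.19334651 0.26094814] [-0.67597371  0.4172861  -3.71502699] [ 0.05142011 -0.01119073 -0.03117837]
[[-0.001  0.994 -0.108]
 [ 0.    -0.108 -0.994]
 [-1.    -0.001 -0.   ]] -0.1081096405206365
```

View pics/w6.png

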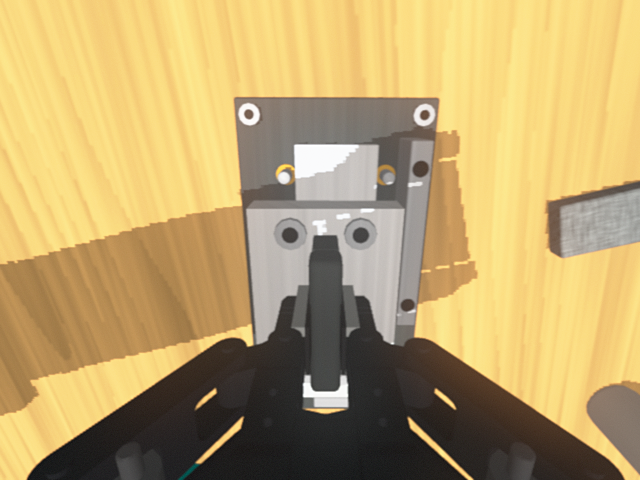

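The lifters at (285,175) and (387,175) centre on column 336 against the plate's 326, so the plate sits about 6 mm off the seated x. The fence gap is clear. I'll check y by ray and lower to just above the nose.

```bash
python3 -m crank '[{"slide":[0.008,0,0],"rot":[0,0,0],"jaw":1},{"slide":[0.015,0,0],"rot":[0,0,0],"jaw":1},{"slide":[0.015,0,0],"rot":[0,0,0],"jaw":1},{"slide":[0.015,0,0],"rot":[0,0,0],"jaw":1}]'
python3 - <<'E'
from h import *
p=np.load('w6.npy',allow_pickle=True).item()
z=.261-.2036+.018
A=np.array([ray(p,(285,175),.031),ray(p,(387,175),.031)]);B=np.array([ray(p,(248,209),z),ray(p,(404,208),z)])
C=np.array([ray(p,(234,98),.016),ray(p,(438,98),.016)])
r=R.from_euler('z',.108)
for n,X in zip('ABC',(A,B,C)): print(n,r.apply(X).round(4), np.linalg.norm(X[1]-X[0]))
a=r.apply(A).mean(0)-[0,.034,0];b=r.apply(B).mean(0)-[0,.046,0];c=r.apply(C).mean(0)-[0,.08,0]
print('plate-pin (lifters)',b-a,'(corners)',b-c, 'plate-TCP',b-r.apply([.5089,.1933,0]))
E
```

```text
time: 8.8
tool_pos: [0.5095, 0.1933, 0.2471]
eef_rot: [0.527, 0.472, -0.526, 0.472]
force: [-0.1, -0.4, -3.6]
grip_width: 0.0123
A [[0.4621 0.2999 0.031 ]
 [0.5229 0.2999 0.031 ]] 0.06080165265440775
B [[0.4491 0.2905 0.0754]
 [0.5237 0.291  0.0754]] 0.07463995096162045
C [[0.4316 0.3434 0.016 ]
 [0.5533 0.3434 0.016 ]] 0.12170369545797022
plate-pin (lifters) [-0.00605991 -0.02117354  0.0444    ] (corners) [-0.00604712 -0.01862498  0.0594    ] plate-TCP [ 0.0013173  -0.00226933  0.0754    ]
```

```bash
python3 -m crank '[{"slide":[0.001,0.003,-0.003],"rot":[0,0,0],"jaw":1},{"slide":[0.001,0.005,-0.005],"rot":[0,0,0],"jaw":1},{"slide":[0.001,0.005,-0.005],"rot":[0,0,0],"jaw":1}]'
python3 -m crank '[{"slide":[0,0.001,0],"rot":[0,0,0],"jaw":1},{"slide":[0,0.002,0],"rot":[0,0,0],"jaw":1},{"slide":[0,0.002,0],"rot":[0,0,0],"jaw":1}]'
python3 -m crank '[{"slide":[0,0.001,0],"rot":[0,0,0],"jaw":1},{"slide":[0,0.002,0],"rot":[0,0,0],"jaw":1},{"slide":[0,0.002,0],"rot":[0,0,0],"jaw":1}]'
```

```text
time: 9.1
tool_pos: [0.5155, 0.198, 0.2465]
eef_rot: [0.527, 0.472, -0.525, 0.473]
force: [-0.3, -0.0, -4.2]
grip_width: 0.0125
time: 9.4
tool_pos: [0.5168, 0.1979, 0.246]
eef_rot: [0.526, 0.473, -0.526, 0.472]
force: [-5.5, 0.5, -2.6]
grip_width: 0.0125
time: 9.7
tool_pos: [0.5178, 0.1979, 0.2455]
eef_rot: [-0.525, -0.474, 0.528, -0.47]
force: [-7.6, 0.8, -0.1]
grip_width: 0.0123
```

```bash
python3 -m crank '[{"slide":[0,-0.001,0],"rot":[0,0,0],"jaw":1},{"slide":[0,-0.0018,0],"rot":[0,0,0],"jaw":1},{"slide":[0,-0.0018,0],"rot":[0,0,0],"jaw":1}]'
python3 -m crank '[{"slide":[0.002,0,0],"rot":[0,0,0],"jaw":1},{"slide":[0.003,0,0],"rot":[0,0,0],"jaw":1},{"slide":[0.003,0,0],"rot":[0,0,0],"jaw":1}]'
python3 -m crank '[{"slide":[0.001,0,0],"rot":[0,0,0],"jaw":1},{"slide":[0.002,0,0],"rot":[0,0,0],"jaw":1},{"slide":[0.002,0,0],"rot":[0,0,0],"jaw":1}]'
```

```text
time: 10.0
tool_pos: [0.5164, 0.198, 0.2458]
eef_rot: [-0.526, -0.473, 0.527, -0.471]
force: [-0.4, -0.5, -3.9]
grip_width: 0.0122
time: 10.3
tool_pos: [0.5164, 0.1979, 0.2426]
eef_rot: [-0.525, -0.474, 0.527, -0.471]
force: [-0.2, 1.0, -3.9]
grip_width: 0.0126
time: 10.6
tool_pos: [0.5167, 0.198, 0.2413]
eef_rot: [-0.526, -0.473, 0.527, -0.471]
force: [-2.3, -1.4, 2.5]
grip_width: 0.012
```

```bash
python3 -m crank '[{"slide":[0.001,-0.0005,0],"rot":[0,0,0],"jaw":1},{"slide":[0.001,-0.0005,0],"rot":[0,0,0],"jaw":1},{"slide":[0.001,-0.0005,-0.001],"rot":[0,0,0],"jaw":1},{"slide":[0.001,-0.0005,-0.002],"rot":[0,0,0],"jaw":1},{"slide":[0.001,-0.0005,-0.003],"rot":[0,0,0],"jaw":1},{"slide":[0.001,-0.0005,-0.004],"rot":[0,0,0],"jaw":1},{"slide":[0.001,-0.0005,-0.005],"rot":[0,0,0],"jaw":1},{"slide":[0.001,-0.0005,-0.006],"rot":[0,0,0],"jaw":1},{"slide":[0.001,-0.0005,-0.007],"rot":[0,0,0],"jaw":1},{"slide":[0.001,-0.0005,-0.008],"rot":[0,0,0],"jaw":1}]'
python3 -m crank '[{"slide":[0.001,0,-0.001],"rot":[0,0,0],"jaw":1},{"slide":[0.0015,0,-0.002],"rot":[0,0,0],"jaw":1},{"slide":[0.0015,0,-0.003],"rot":[0,0,0],"jaw":1},{"slide":[0.0015,0,-0.003],"rot":[0,0,0],"jaw":1}]'
```

```text
time: 11.6
tool_pos: [0.5177, 0.2055, 0.2413]
eef_rot: [-0.525, -0.473, 0.527, -0.472]
force: [-1.9, -5.7, 4.5]
grip_width: 0.0128
time: 12.0
tool_pos: [0.5183, 0.2076, 0.2409]
eef_rot: [-0.524, -0.472, 0.528, -0.473]
force: [-5.0, -9.4, 11.2]
grip_width: 0.0122
```

```bash
python3 -m crank '[{"slide":[-0.0005,-0.001,0],"rot":[0,0,0],"jaw":1},{"slide":[0,-0.001,-0.001],"rot":[0,0,0],"jaw":1},{"slide":[0,-0.001,-0.002],"rot":[0,0,0],"jaw":1},{"slide":[0,-0.001,-0.003],"rot":[0,0,0],"jaw":1},{"slide":[0,-0.001,-0.003],"rot":[0,0,0],"jaw":1}]'
python3 -m crank '[{"slide":[0.0005,0,-0.001],"rot":[0,0,0],"jaw":1},{"slide":[0.0005,0,-0.002],"rot":[0,0,0],"jaw":1},{"slide":[0.0005,0,-0.002],"rot":[0,0,0],"jaw":1}]'
```

```text
time: 12.5
tool_pos: [0.5172, 0.211, 0.2401]
eef_rot: [-0.524, -0.473, 0.528, -0.472]
force: [0.9, 0.4, -3.5]
grip_width: 0.0122
time: 12.8
tool_pos: [0.5172, 0.2131, 0.2392]
eef_rot: [-0.524, -0.473, 0.528, -0.472]
force: [0.2, 0.3, -4.2]
grip_width: 0.0121
```

The vertical support vanished, so the bore is over the nose. I'll lower gently and watch the side force.

```bash
python3 -m crank '[{"slide":[0.001,0,0],"rot":[0,0,0],"jaw":1},{"slide":[0.002,0,0],"rot":[0,0,0],"jaw":1},{"slide":[0.002,0,0],"rot":[0,0,0],"jaw":1}]'
python3 -m crank '[{"slide":[0.001,0,0],"rot":[0,0,0],"jaw":1},{"slide":[0.002,0,0],"rot":[0,0,0],"jaw":1},{"slide":[0.002,0,0],"rot":[0,0,0],"jaw":1}]'
```

```text
time: 13.1
tool_pos: [0.5172, 0.2131, 0.237]
eef_rot: [-0.524, -0.473, 0.528, -0.472]
force: [-0.1, -0.1, -4.0]
grip_width: 0.0126
time: 13.4
tool_pos: [0.5172, 0.213, 0.2351]
eef_rot: [-0.524, -0.473, 0.529, -0.472]
force: [0.3, -0.7, -3.9]
grip_width: 0.0121
```

```bash
python3 -m crank '[{"slide":[0.001,0,0],"rot":[0,0,0],"jaw":1},{"slide":[0.002,0,0],"rot":[0,0,0],"jaw":1},{"slide":[0.002,0,0],"rot":[0,0,0],"jaw":1},{"slide":[0.002,0,0],"rot":[0,0,0],"jaw":1}]' 100
python3 -m crank '[{"slide":[0.001,0,0],"rot":[0,0,0],"jaw":1},{"slide":[0.002,0,0],"rot":[0,0,0],"jaw":1},{"slide":[0.003,0,0],"rot":[0,0,0],"jaw":1},{"slide":[0.003,0,0],"rot":[0,0,0],"jaw":1}]'
```

```text
time: 13.8
tool_pos: [0.5175, 0.2131, 0.2337]
eef_rot: [-0.524, -0.473, 0.528, -0.472]
force: [-2.9, 0.2, 2.8]
grip_width: 0.012
time: 14.2
tool_pos: [0.5175, 0.2132, 0.2308]
eef_rot: [-0.524, -0.473, 0.528, -0.472]
force: [-3.4, -0.7, 5.5]
grip_width: 0.0122
```

```bash
python3 -m crank '[{"slide":[0.001,0,0],"rot":[0,0,0],"jaw":1},{"slide":[0.002,0,0],"rot":[0,0,0],"jaw":1},{"slide":[0.0025,0,0],"rot":[0,0,0],"jaw":1},{"slide":[0.0025,0,0],"rot":[0,0,0],"jaw":1}]'
python3 - <<'E'
from rig import bot, eyes
import cv2
from h import *
s=bot.observe(); p=eyes.camera_params('wrist'); im=eyes.snapshot('wrist')
cv2.imwrite('pics/w7.png',im[:,:,::-1])
M=R.from_quat(s['eef_rot']).as_matrix();print(s['tool_pos'],s['force'],s['torque'],M.round(4).tolist(), np.arctan2(M[1,1],M[0,1]))
E
```

```text
time: 14.6
tool_pos: [0.5178, 0.2131, 0.2299]
eef_rot: [-0.523, -0.473, 0.529, -0.473]
force: [-9.1, -3.1, 16.2]
grip_width: 0.0117
[0.51780423 0.21308397 0.22992918] [-9.0977675  -3.06503609 16.17963964] [-0.40392784  1.52529223 -0.02194421] [[-0.0059, 0.9943, -0.1066], [-0.0049, -0.1066, -0.9943], [-1.0, -0.0053, 0.0055]] -0.10679486624195303
```

View pics/w7.png

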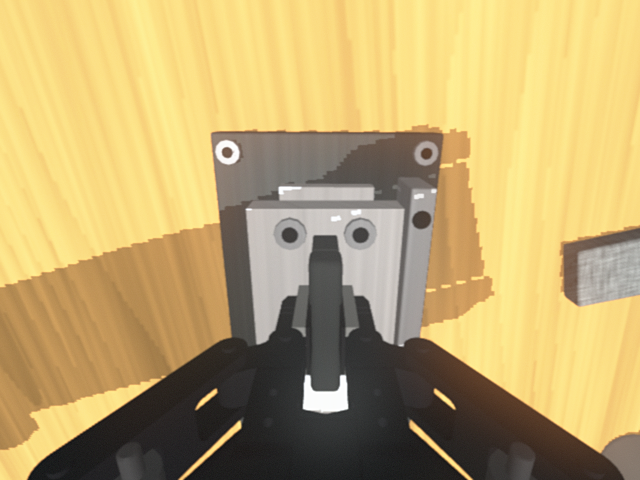

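The plate sits flat on the blank beside the fence, with its top corners at (248,209) and (404,208) and the fence clear to the right. There is some side load on the fence, so I'll relieve it slightly while keeping the press.

```bash
python3 -m crank '[{"slide":[0.002,-0.0007,0],"rot":[0,-0.003,0],"jaw":1},{"slide":[0.002,-0.0007,0],"rot":[0,-0.003,0],"jaw":1},{"slide":[0.002,-0.0007,0],"rot":[0,-0.003,0],"jaw":1},{"slide":[0.002,-0.0007,0],"rot":[0,-0.003,0],"jaw":1},{"slide":[0.002,-0.0007,0],"rot":[0,-0.003,0],"jaw":1}]'
python3 - <<'E'
from rig import bot,eyes
from h import *
import cv2
s=bot.observe();print(s['tool_pos'],s['force'],s['torque'],R.from_quat(s['eef_rot']).as_matrix()[:,0])
im=eyes.snapshot('scene'); cv2.imwrite('pics/s2.png',cv2.resize(im[250:430,330:510,::-1],None,fx=3,fy=3,interpolation=cv2.INTER_CUBIC))
E
```

```text
time: 15.15
tool_pos: [0.5176, 0.2134, 0.2299]
eef_rot: [-0.523, -0.472, 0.529, -0.473]
force: [-7.9, -1.6, 15.3]
grip_width: 0.0116
[0.51764854 0.21344439 0.22989588] [-7.88003894 -1.63802469 15.32249914] [-0.04908722  1.2917514  -0.00716533] [-0.0054142  -0.00723199 -0.99995919]
```

View pics/s2.png

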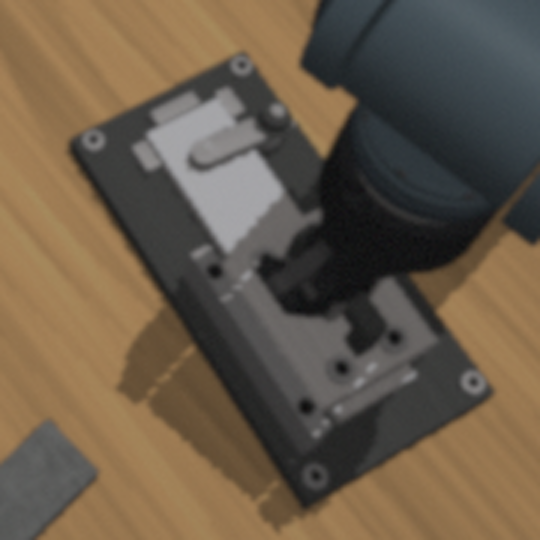

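The scene view shows the clamp across the blank and the plate down on the jig against the fence, with the fingers still holding it. Handing in.

```bash
python3 -c "
from rig import bot
print(bot.close_job()); print(bot.observe()['time'])"
```

```text
the job is handed in; nothing more can be done
None
the job is handed in; nothing more can be done
```

I finished the job and handed it in at about 15 s of the 58 s allowed, still holding the plate pressed down. No verdict was reported.

**What I did:**
- I swung the clamp bar square across the blank with the closed fingers.
- I took the grey plate by its handle, touched it against the fence to find its place, and laid it on the pin's nose. A camera estimate put it about 15–20 mm to the −y side of the pin.
- I slid it along the fence until the upward force vanished and the bore dropped over the pin, then pressed it down through the lifters.

**Last checks:**
- **Plate height:** the underside comes out at about 26.3 mm by the arm's height, against 26 mm nominal and a 27.5 mm limit.
- **Push:** the wrist read about 15 N upward.
- **Level and square:** the tool leaned about 0.009 rad and was within about 0.002 rad of the jig's estimated direction. The plate itself was not measured apart from the tool.
- **Clamp:** it still looked square in the last scene view. I judged its angle by eye at about 1.5 rad.
- **Bystanders:** I kept clear of the caliper, brush and oil bottle, but did not measure them at the end.

**What disagreed or stayed open:**
- A side load of about 8 N remained, probably against the fence, and barely eased when I backed off.
- The top and wrist cameras differed by about 3–4 mm on the pin position, so I relied on contact with the fence and pin instead.

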